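# Nip a profile offcut in the ball-knob bench clamp

## Task

Stand the slotted aluminium profile offcut on its narrow side in the open mouth of the bench clamp, lengthwise between the jaws and near their middle, and let go of it. Then turn the clamp's ball knob clockwise until the jaw holds the offcut against the fence with about 15 newtons (10 to 22 N is fine), never more than 30 N because the thin section marks easily, and leave it clamped. Leave everything else on the bench where it is.

Things in the scene. Friction and masses are not known exactly. Their poses are not given: they have to be found in the camera images.
- clamp: Grey rack-and-pinion clamp bolted to the bench. Origin on the bench top; z up, +y from knob to fence, x across. Base plate x +-45, y -130 to +120, 12 mm thick: its top is the mouth's floor. Gear housing at y -130 to -35, 62 mm wide, top 50 mm above the bench. Steel jaw and fence: 70 mm wide (x, centred), tops 44 mm above the bench; the fence's face is at y = +85.
- ball (a point): Centre of the clamp's knob, a smooth black ball 44 mm across on a 16 mm vertical stem, 94 mm above the bench, 44 mm above the housing. No flats: fingers closing above or below its widest part slide off. Grip it at any yaw. Clockwise from above closes the jaw, 12 mm per rad. It needs 1.5 to 2.5 rad in all (2.9 between its stops): two or more grasps.
- housing_top (a point): Where the knob's stem leaves the housing, on the knob's axis, 50 mm above the bench. The drive inside runs with 0.30 N m of friction when nothing is clamped; each newton of clamping then adds 0.012 N m (15 N: 0.18 N m more). Friction opposes any motion, recoil of the arm included: compare like readings. Let go, it holds its clamping force. The jaw plate is backed by stiff rubber, 5 N per mm (60 N per rad).
- fence_foot (a point): Middle of the foot of the fence's face, on the floor of the mouth, 12 mm above the bench; axes as the clamp's. The movable jaw faces it from -y, parallel, its position not measured: the mouth is 46 to 56 mm wide at the start. The jaw pushes the offcut along the floor until its long side meets the fence.
- fence: The fixed steel fence of the clamp, 70 mm (x) by 26 mm (y) by 32 mm high. Origin at the foot of its face, like point fence_foot; the block extends from there to +y. Part of the clamp.
- profile: Offcut of aluminium slotted profile, 80 mm long (x), 30 mm wide (y), 60 mm high (z), about 0.2 kg, with grooves running along its sides. It stands on its narrow 80 by 30 mm side. Origin at the centre of its underside. The plain low flat bar and the open U channel near it are not wanted.
- flat_bar: Bystander: plain flat aluminium bar, 85 by 40 mm, 14 mm high, lying near the profile.
- channel: Bystander: open U channel of aluminium, 75 by 40 mm, 40 mm high, near the profile.
- tape: Bystander: roll of tape, 96 mm across, 48 mm high.
- screwdriver: Bystander: screwdriver lying on the bench.
- cleaner: Bystander: blue bottle, 66 mm across, 190 mm high.
- mug: Bystander: white mug, 80 mm across, 90 mm high.
There are look-alikes about, which are no part of the job. Leave any brown or orange look-alike of the profile alone.

How it is judged:
On the way, in this order (a step that is already met when the one before it is completed fails the run):
1. the profile stands on the floor of the clamp's mouth, upright, between the jaws, and has been let go (z of profile in the frame of clamp between 0.008 and 0.016 m and x of profile in the frame of clamp between -0.02 and 0.02 m and y of profile in the frame of clamp between 0.04 and 0.076 m and angle between the z axis of profile and the z axis of clamp, either way round below 0.08 rad and contact force between the fingers and profile below 0.1 N), for 0.2 s.
2. the clamp is closed on the profile: it presses on the fence with more than 8 N (z of profile in the frame of clamp between 0.008 and 0.016 m and x of profile in the frame of clamp between -0.02 and 0.02 m and y of profile in the frame of clamp between 0.04 and 0.076 m and angle between the z axis of profile and the z axis of clamp, either way round below 0.08 rad and contact force between fence and profile above 8 N), for 0.2 s.
At the end, for the whole second after the job is handed in: The profile stands upright (0.08 rad) on the floor of the mouth, within 20 mm of the jaws' middle, a long side flat on the fence (within 4 mm, yaw within 0.06 rad), at rest, and presses on the fence with 8 to 25 N after the robot has let go. No bystander moved over 20 mm (all of step 2 and angle between the x axis of profile and the x axis of clamp, either way round below 0.06 rad and y of profile in the frame of clamp above 0.066 m and contact force between fence and profile below 25 N and linear speed of profile below 0.01 m/s and angular speed of profile below 0.1 rad/s); the robot touches nothing.
It fails at once if the profile was squeezed against the fence with more than 30 N (contact force between fence and profile above 30 N).
It fails at once if a bystander was moved by more than 20 mm (distance of any of flat_bar, channel, tape, screwdriver, cleaner, mug from where it was at the start of the episode above 0.02 m).
It also fails if it takes over 67 s, if anything falls off the work surface, if the arm or the gripper's body presses on something with over 40 N, if the wrist force passes 120 N, or if a joint passes its speed limit or range.

## Robot

A 7-joint arm with a two-finger parallel gripper is mounted at the origin on the work surface. World frame = base frame: x ahead of the robot, y to its left, z up, the work surface at z = 0. Lengths are in m, angles in rad, forces in N, time in s.
With the tool pointing down it reaches from about 0.425 to 1.025 m from the base axis. Payload 9.4 kg.
Tool frame: the origin (TCP) lies at the very end of the fingers, on their centre line; the grasp point (between the pads) lies 19 mm behind it (env.tcp_to_grasp is the distance from the TCP to the grasp point, in m); z points along the fingers, y is the line along which they close (so a half turn about z gives the same grasp; the last joint's range is limited). The gripper opens to 85 mm and grips with 20 to 120 N. Pads are 22 mm wide; open, the fingers measure 114 mm over their backs; the gripper's body (76 mm by 85 mm) begins 54 mm behind the grasp point. The pads swing forward as they close: fully open they stand 13 mm farther back than shut.
Start: joints at [-1.317, 0.599, -0.003, 1.599, 0.002, 0.943, -0.08], TCP at [0.235, 0.686, 0.231] pointing down, gripper open.
Joint ranges: [-2.57, 2.57], [-0.35, 1.97], [-1.29, 1.29], [0.11, 2.56], [-1.05, 4.19], [0.11, 1.86], [-2.63, 2.63]. Speed limits (rad/s): [2.22, 2.22, 3.01, 3.01, 3.14, 3.14, 3.14].

## Interface

Orientations are given as a 3x3 rotation matrix whose columns are the frame's x, y, z axes.
In Python, from bench import env gives the robot as it stands.
- The arm moves only by the tool arm_command, never from a script. Its arguments are lists of equal length, an entry for each row: "linear": the shift along the tool's x, y, z in mm, a list of three; "dr": the turn, a rotation vector about the tool's x, y, z in degrees, a list of three; "hand": the closure, from -1 (fully open) to 1 (shut). A call has 1 to 10 rows; each row is the pose to reach, as a shift and turn from the pose commanded when the call began, along the tool's axes at that moment; what a row does not reach only later rows make up. A row lasts 1/10 s, in which the tool goes at most 50 mm and 8.59 degrees, less where a joint would pass 70% of its speed; a pose out of reach is approached as far as the arm can. A call with a gripper value outside its range is refused whole. The fingers move at their own pace and stop on an object; the grip force is fixed at half the most. Time passes only in rows, so rows that repeat a pose let the fingers close. It gives the time, the measured TCP pose, the force, the opening and the grip force at its end, in the units of the state.
- env.get_state(): the state, without advancing time (a new reading comes with each control period).
- env.read_camera(name): name is "scene" or "top" or "wrist"; returns a dict with "color" (420x560x3 uint8, blue, green, red), "fx", "fy", "cx", "cy" (pixels), "R" (3x3) and "t" (3): a world point X has camera coordinates R X + t; the wrist camera has in their place "hand_eye" (4x4, takes a point from camera to tool coordinates, whose origin is the TCP and whose axes are the flange's). Camera axes: x right, y down, z forward; pixel columns grow to the right and rows downward; lengths in m; the calibration is good to about 2 mm. A picture is of the moment at which its call begins: read the wrist's pose just before it. There is no depth.
- env.hand_in(): hands the job in; it is judged then, once.
The state is a dict: "clock": time; "q": joint angles; "joint_velocities": joint speeds; "joint_efforts": joint torques, N m; "tool_pos": TCP position; "tcp_rot": TCP orientation; "wrist_force": force on the tool from outside, world axes, zero at the start; "ft_torque": the same for the moment, N m; "gripper_width": opening from 0.0 (shut) to 1.0 (fully open); "finger_force": force on a finger pad.
Only numpy, scipy, OpenCV 4.12 (cv2) and the standard library are available. Lean on these libraries where they do the work, as an engineer would, in place of code of your own. Each camera call takes 0.05 s, during which the arm holds its last target. There are 200 camera calls.

## Working session

There is one attempt and no reset: what is moved stays moved. The work goes in short steps, Python scripts to look and compute and a tool call to move; the robot and the scene stay as the last step left them, time stands still between calls to the robot, and variables do not carry over. Pictures are saved under pics/ and viewed, at most 10 in all, crops included, and the job is handed in when it is done.

Besides the shell and the picture viewer there is one more tool, called after "Call:" as name(argument=value, ...) on one line, values as JSON. arm_command: Moves the arm, as the interface text tells. Its arguments: {"type":"object","properties":{"linear":{"type":"array"},"dr":{"type":"array"},"hand":{"type":"array"}},"required":["linear","dr","hand"]}

```bash
mkdir -p pics; cat > h.py <<'E'
import numpy as np, cv2
from bench import env
def ray(c,uv):
    d=np.array([(uv[0]-c["cx"])/c["fx"],(uv[1]-c["cy"])/c["fy"],1.])
    R=np.array(c["R"]);t=np.array(c["t"]); return -R.T@t, R.T@d
def onplane(c,uv,z):
    o,d=ray(c,uv); return o+d*(z-o[2])/d[2]
def proj(c,X):
    p=np.array(c["R"])@np.array(X)+np.array(c["t"]); return np.array([c["fx"]*p[0]/p[2]+c["cx"],c["fy"]*p[1]/p[2]+c["cy"]])
def tri(c1,u1,c2,u2):
    o1,d1=ray(c1,u1);o2,d2=ray(c2,u2)
    s=np.linalg.lstsq(np.stack([d1,-d2],1),o2-o1,rcond=None)[0]
    a=o1+d1*s[0];b=o2+d2*s[1]; return (a+b)/2,np.linalg.norm(a-b)
def wcam():
    s=env.get_state(); c=env.read_camera("wrist"); H=np.array(c["hand_eye"])
    Rw=np.array(s["tcp_rot"]);p=np.array(s["tool_pos"])
    Rc=Rw@H[:3,:3]; o=Rw@H[:3,3]+p
    c["R"]=Rc.T; c["t"]=-Rc.T@o; return c,s
E
python3 - <<'E'
from h import *
import pickle
for n in("top","scene"):
    c=env.read_camera(n); pickle.dump(c,open(n+".pkl","wb"))
    cv2.imwrite(f"pics/{n}.png",c["color"]); print(n,c["fx"],-np.array(c["R"]).T@c["t"],np.round(c["R"],2).tolist())
s=env.get_state(); print({k:np.round(v,3).tolist() for k,v in s.items()})
E
```

```text
top 397.29906170505456 [ 0.27929658 -0.00713343  1.3000886 ] [[-0.08, -1.0, 0.0], [-0.97, 0.08, -0.21], [0.21, -0.02, -0.98]]
scene 398.0845662120592 [1.29225853 0.06085328 0.92585578] [[-0.11, 0.99, -0.02], [0.75, 0.07, -0.66], [-0.66, -0.08, -0.75]]
{'clock': 0.1, 'q': [-1.317, 0.6, -0.003, 1.6, 0.002, 0.943, -0.08], 'joint_velocities': [-0.0, -0.004, -0.0, -0.004, 0.001, 0.0, 0.001], 'joint_efforts': [0.006, -77.799, 1.57, -25.862, 0.013, 0.006, 0.0], 'tool_pos': [0.235, 0.685, 0.231], 'tcp_rot': [[-0.946, 0.325, -0.0], [0.325, 0.946, -0.001], [-0.0, -0.001, -1.0]], 'wrist_force': [-0.601, 0.209, -0.566], 'ft_torque': [-0.018, 0.001, -0.004], 'finger_force': 0.0, 'gripper_width': 1.003}
```

View pics/top.png

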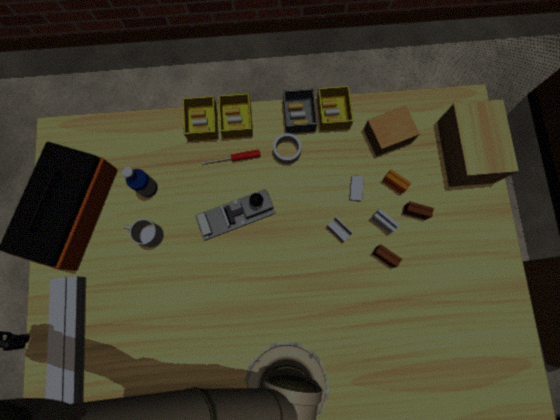

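View pics/scene.png

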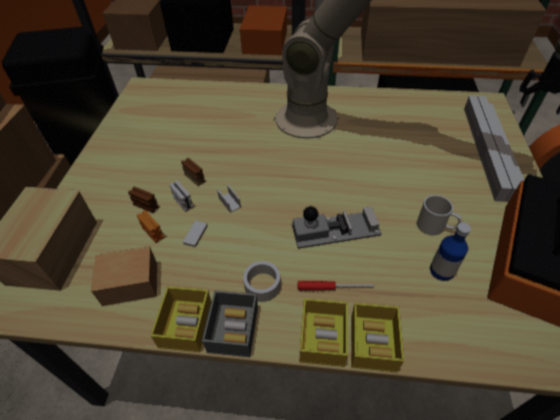

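The top view shows the clamp at about (235,213), with its knob at (257,200) and the fence at (205,225). The aluminium parts are at (385,222), (340,230) and (356,188), with brown and orange look-alikes around them. I'll zoom in on both areas.

```bash
python3 - <<'E'
from h import *
import pickle
t=pickle.load(open("top.pkl","rb"));s=pickle.load(open("scene.pkl","rb"))
def crop(im,x,y,w,h,k): return cv2.resize(np.clip(im[y:y+h,x:x+w].astype(float)*1.5,0,255).astype(np.uint8),None,fx=k,fy=k,interpolation=cv2.INTER_CUBIC)
a=crop(t["color"],320,165,100,75,4);b=crop(t["color"],190,180,100,75,4)
c=crop(s["color"],160,145,100,75,4);d=crop(s["color"],288,190,100,75,4)
cv2.imwrite("pics/crops.png",np.vstack([np.hstack([a,b]),np.hstack([c,d])]))
E
```

```text
(no output)
```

View pics/crops.png

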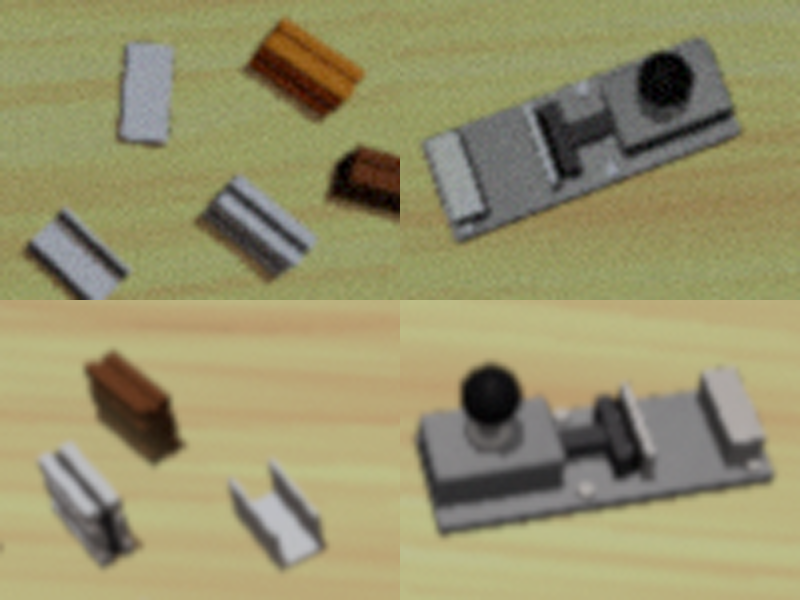

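The crops identify three parts. The upright profile's top face runs roughly (237,177)-(315,240) in the top-view crop. The U channel is lower left and the flat bar upper left. The clamp is open, with ball, jaw and fence visible.

```bash
python3 - <<'E'
from h import *
import pickle
t=pickle.load(open("top.pkl","rb"));s=pickle.load(open("scene.pkl","rb"))
A=lambda x,y:(320+x/4,165+y/4)
B=lambda x,y:(190+(x-400)/4,180+y/4)
C=lambda x,y:(160+x/4,145+(y-300)/4)
D=lambda x,y:(288+(x-400)/4,190+(y-300)/4)
p=lambda *a:print(*[np.round(x,4) for x in a])
p(*tri(t,B(665,78),s,D(490,393)))
print("base plate corners z.012 / fence top z.044")
for u in [(740,130),(460,240)]: p(onplane(t,B(*u),.012))
for u in [(440,532),(770,480)]: p(onplane(s,D(*u),.006))
for u in [(425,143),(460,133),(487,212),(455,222)]: p(onplane(t,B(*u),.044))
for u in [(700,375),(738,367),(762,435),(735,452)]: p(onplane(s,D(*u),.044))
print("jaw face");
for u in [(530,105),(555,187)]: p(onplane(t,B(*u),.044))
for u in [(625,388),(654,462)]: p(onplane(s,D(*u),.044))
print("profile top")
for u in [(237,177),(315,240),(292,262),(213,200)]: p(onplane(t,A(*u),.06))
for u in [(40,460),(68,443),(120,492),(98,518)]: p(onplane(s,C(*u),.06))
E
```

```text
[0.5657 0.0479 0.0932] 0.001
base plate corners z.012 / fence top z.044
[ 0.5359 -0.0076  0.012 ]
[0.4637 0.2265 0.012 ]
[0.6237 0.0195 0.006 ]
[0.5545 0.2544 0.006 ]
[0.5397 0.2455 0.044 ]
[0.5456 0.2172 0.044 ]
[0.4797 0.1984 0.044 ]
[0.4738 0.2241 0.044 ]
[0.4908 0.2007 0.044 ]
[0.4803 0.2288 0.044 ]
[0.5445 0.243  0.044 ]
[0.562  0.2233 0.044 ]
jaw face
[0.564  0.1599 0.044 ]
[0.4954 0.1434 0.044 ]
[0.5087 0.1458 0.044 ]
[0.5764 0.1664 0.044 ]
profile top
[ 0.5097 -0.3399  0.06  ]
[ 0.4541 -0.3945  0.06  ]
[ 0.4382 -0.3739  0.06  ]
[ 0.4927 -0.3183  0.06  ]
[ 0.4609 -0.3917  0.06  ]
[ 0.4405 -0.3753  0.06  ]
[ 0.489  -0.3207  0.06  ]
[ 0.5169 -0.3302  0.06  ]
```

```bash
cat >> h.py <<'E'
from scipy.spatial.transform import Rotation as Ro
def go(*wps):
    "world waypoints (x,y,z,tool-y yaw deg): print shift mm and turn deg in present tool axes"
    s=env.get_state();R=np.array(s["tcp_rot"]);p=np.array(s["tool_pos"])
    for x,y,z,a in wps:
        a=np.radians(a);Y=np.array([np.cos(a),np.sin(a),0]);Z=np.array([0,0,-1.])
        T=np.stack([np.cross(Y,Z),Y,Z],1)
        print(np.round(R.T@(np.array([x,y,z])-p)*1e3,1).tolist(),np.round(Ro.from_matrix(R.T@T).as_rotvec(degrees=True),1).tolist())
E
python3 -c "
from h import *
go((.45,.5,.30,40),(.65,.1,.3,0),(.475,-.355,.25,-43.5))"
```

```text
[-263.2, -105.6, -69.3] [-0.1, 0.0, 31.0]
[-582.3, -419.0, -68.8] [-0.1, 0.1, 71.0]
[-564.5, -906.1, -18.2] [-0.0, 0.1, 114.5]
```

Call:
arm_command(linear=[[-263,-106,-69],[-263,-106,-69],[-263,-106,-69],[-263,-106,-69],[-263,-106,-69],[-582,-419,-69],[-582,-419,-69],[-582,-419,-69],[-582,-419,-69],[-582,-419,-69]], dr=[[0,0,31],[0,0,31],[0,0,31],[0,0,31],[0,0,31],[0,0,71],[0,0,71],[0,0,71],[0,0,71],[0,0,71]], hand=[-0.4,-0.4,-0.4,-0.4,-0.4,-0.4,-0.4,-0.4,-0.4,-0.4])

```text
clock: 1.1
tool_pos: [0.5385, 0.305, 0.2954]
tcp_rot: [[0.005, 1.0, -0.0], [1.0, -0.005, -0.0], [-0.0, -0.0, -1.0]]
wrist_force: [1.1, -0.4, -0.0]
gripper_width: 0.704
finger_force: 0.0
```

```bash
python3 -c "
from h import *
s=env.get_state();print(s['clock'],s['tool_pos'],s['q'],s['gripper_width'])
go((.65,.1,.3,0),(.47,-.355,.25,-43.5))"
```

```text
1.1 [0.5385212  0.30497191 0.2954247 ] [-0.86466432  0.42275691  0.37312762  1.79787329 -0.18417729  0.95532378
 -0.4193075 ] 0.7038796902880237
[-204.4, 112.4, -4.6] [-0.0, 0.0, -0.3]
[-660.3, -65.4, 45.5] [-0.0, 0.0, 43.2]
```

Call:
arm_command(linear=[[-204,112,-5],[-204,112,-5],[-204,112,-5],[-204,112,-5],[-660,-65,45],[-660,-65,45],[-660,-65,45],[-660,-65,45],[-660,-65,45],[-660,-65,45]], dr=[[0,0,0],[0,0,0],[0,0,0],[0,0,0],[0,0,43],[0,0,43],[0,0,43],[0,0,43],[0,0,43],[0,0,43]], hand=[-0.4,-0.4,-0.4,-0.4,-0.4,-0.4,-0.4,-0.4,-0.4,-0.4])

```text
clock: 2.1
tool_pos: [0.5395, -0.1531, 0.2706]
tcp_rot: [[0.685, 0.729, -0.0], [0.729, -0.685, -0.0], [-0.0, -0.0, -1.0]]
wrist_force: [1.6, 0.3, -0.0]
gripper_width: 0.699
finger_force: 0.0
```

```bash
python3 -c "
from h import *
go((.475,-.355,.25,-43.5))"
```

```text
[-191.2, 91.2, 20.6] [-0.0, 0.0, 0.3]
```

Call:
arm_command(linear=[[-191,91,20],[-191,91,20],[-191,91,20],[-191,91,20],[-191,91,20],[-191,91,20],[-191,91,20],[-191,91,20]], dr=[[0,0,0],[0,0,0],[0,0,0],[0,0,0],[0,0,0],[0,0,0],[0,0,0],[0,0,0]], hand=[-0.4,-0.4,-0.4,-0.4,-0.4,-0.4,-0.4,-0.4])

```text
clock: 2.9
tool_pos: [0.4778, -0.3518, 0.2508]
tcp_rot: [[0.68, 0.734, 0.0], [0.734, -0.68, 0.001], [0.001, -0.001, -1.0]]
wrist_force: [0.6, 0.1, 0.6]
gripper_width: 0.7
finger_force: 0.0
```

```bash
python3 - <<'E'
from h import *
import pickle
c,s=wcam(); pickle.dump(c,open("w1.pkl","wb"))
print(s["tool_pos"],-c["R"].T@c["t"])
cv2.imwrite("pics/w1.png",np.clip(c["color"]*1.5,0,255).astype(np.uint8))
E
```

```text
[ 0.47784439 -0.35176868  0.25083041] [ 0.53245951 -0.29214602  0.39206135]
```

View pics/w1.png

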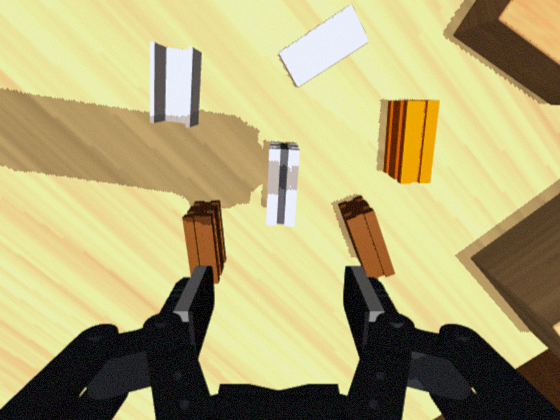

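In the wrist view, the profile's top face spans about (268,151), (299,151), (296,226), (267,225). The brown look-alikes are at its lower left and right.

```bash
python3 - <<'E'
from h import *
import pickle
c=pickle.load(open("w1.pkl","rb"))
P=[onplane(c,u,.06)[:2] for u in [(269,150),(299,150),(296,226),(267,225)]]
P=np.array(P);print(P.round(4),P.mean(0)); 
for a,b in((3,0),(2,1)): d=P[b]-P[a];print(np.degrees(np.arctan2(d[1],d[0])),np.linalg.norm(d))
d=P[1]-P[0];print(np.degrees(np.arctan2(d[1],d[0])),np.linalg.norm(d))
print(proj(c,[.4778,-.3518,.06]))
# fine: dark groove line fit
g=cv2.cvtColor(c["color"],6)[152:224,262:304]
m=(g<90).astype(np.uint8)
n,l,st,ce=cv2.connectedComponentsWithStats(m);k=1+st[1:,4].argmax();print(st[k],ce[k]+[262,152])
ys,xs=np.where(l==k);v=cv2.fitLine(np.stack([xs,ys],1).astype(np.float32),2,0,.01,.01).ravel();print(v)
o=ce[k]+[262,152];a=onplane(c,o-30*v[:2]*np.sign(v[1]),.06);b=onplane(c,o+30*v[:2]*np.sign(v[1]),.06);d=a-b;print(a,b,np.degrees(np.arctan2(d[1],d[0])))
E
```

```text
[[ 0.4926 -0.3212]
 [ 0.5141 -0.3411]
 [ 0.459  -0.3981]
 [ 0.4374 -0.3766]] [ 0.47575612 -0.3592354 ]
45.13488887687805 0.07824171288677975
45.99207166135644 0.07932216843230762
-42.8234713595636 0.0292522974361612
[279.19781885 182.519999  ]
[ 15   0  11  72 517] [282.03868472 186.52611219]
[ 0.05770464 -0.9983337  20.038685   34.52611   ]
[ 0.49882726 -0.33568628  0.06      ] [ 0.4540624 -0.379142   0.06     ] 44.149827492309456
```

```bash
python3 -c "
from h import *
go((.4757,-.3590,.10,-45),(.4757,-.3590,.034,-45))"
```

```text
[-6.9, 3.4, 150.9] [-0.0, -0.0, 2.2]
[-6.9, 3.4, 216.9] [-0.0, -0.0, 2.2]
```

Call:
arm_command(linear=[[-7,3,50],[-7,3,100],[-7,3,130],[-7,3,150],[-7,3,150],[-7,3,150]], dr=[[0,0,2],[0,0,2],[0,0,2],[0,0,2],[0,0,2],[0,0,2]], hand=[-0.4,-0.4,-0.4,-0.4,-0.4,-0.4])

```text
clock: 3.55
tool_pos: [0.4749, -0.3602, 0.1014]
tcp_rot: [[0.706, 0.709, -0.0], [0.709, -0.706, 0.0], [0.0, -0.0, -1.0]]
wrist_force: [-0.1, 0.6, 0.0]
gripper_width: 0.701
finger_force: 0.0
```

```bash
python3 -c "
from h import *
go((.4757,-.3590,.034,-45))"
```

```text
[1.4, -0.3, 67.4] [-0.0, -0.0, 0.1]
```

Call:
arm_command(linear=[[1,0,35],[1,0,66],[1,0,66],[1,0,66],[1,0,66],[1,0,66],[1,0,66],[1,0,66],[1,0,66],[1,0,66]], dr=[[0,0,0],[0,0,0],[0,0,0],[0,0,0],[0,0,0],[0,0,0],[0,0,0],[0,0,0],[0,0,0],[0,0,0]], hand=[-0.4,-0.4,-0.4,-0.4,0.5,0.5,0.5,0.5,0.5,0.5])

```text
clock: 4.55
tool_pos: [0.4758, -0.3605, 0.0369]
tcp_rot: [[0.707, 0.708, 0.002], [0.708, -0.707, -0.001], [0.001, 0.003, -1.0]]
wrist_force: [-1.4, 2.3, 8.8]
gripper_width: 0.34
finger_force: 58.6
```

```bash
python3 -c "
from h import *
go((.4757,-.3590,.2,-45),(.50,.175,.24,-73.2))"
```

```text
[1.2, -0.8, -163.1] [0.1, -0.1, 0.0]
[396.3, -360.7, -203.7] [0.1, -0.1, 28.2]
```

Call:
arm_command(linear=[[0,0,-30],[0,0,-70],[0,0,-120],[0,0,-165],[396,-361,-204],[396,-361,-204],[396,-361,-204],[396,-361,-204],[396,-361,-204],[396,-361,-204]], dr=[[0,0,0],[0,0,0],[0,0,0],[0,0,0],[0,0,5],[0,0,10],[0,0,15],[0,0,20],[0,0,28],[0,0,28]], hand=[0.5,0.5,0.5,0.5,0.5,0.5,0.5,0.5,0.5,0.5])

```text
clock: 5.55
tool_pos: [0.4883, -0.059, 0.2225]
tcp_rot: [[0.957, 0.289, 0.001], [0.289, -0.957, 0.001], [0.001, -0.0, -1.0]]
wrist_force: [0.8, -0.0, -1.6]
gripper_width: 0.341
finger_force: 60.3
```

```bash
python3 -c "
from h import *
go((.50,.175,.24,-73.2))"
```

```text
[78.8, -220.7, -17.3] [-0.0, -0.1, -0.0]
```

Call:
arm_command(linear=[[60,-200,-15],[60,-200,-15],[60,-200,-15],[60,-200,-15],[60,-200,-15],[60,-200,-15],[60,-200,-15]], dr=[[0,0,0],[0,0,0],[0,0,0],[0,0,0],[0,0,0],[0,0,0],[0,0,0]], hand=[0.5,0.5,0.5,0.5,0.5,0.5,0.5])

```text
clock: 6.25
tool_pos: [0.4871, 0.1465, 0.2371]
tcp_rot: [[0.956, 0.293, 0.0], [0.293, -0.956, -0.0], [0.0, 0.0, -1.0]]
wrist_force: [-0.3, 0.6, -1.5]
gripper_width: 0.339
finger_force: 60.2
```

```bash
python3 - <<'E'
from h import *
import pickle
c,s=wcam(); pickle.dump(c,open("w2.pkl","wb"))
print(s["tool_pos"],s["q"])
cv2.imwrite("pics/w2.png",np.clip(c["color"]*1.5,0,255).astype(np.uint8))
E
```

```text
[0.48711916 0.14654603 0.23712779] [-1.01209548  0.44502035  0.86622856  2.11575386 -0.48178608  0.786181
 -1.11690309]
```

View pics/w2.png

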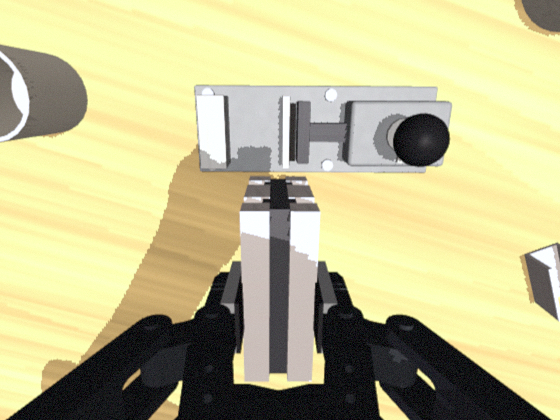

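The wrist view shows the profile held in the fingers. The fence's top face is about (198-226, 96-166), the jaw's face edge is near x=283, the base plate covers (195-437, 87-172), and the ball is at (421,140).

```bash
python3 - <<'E'
from h import *
import pickle
c=pickle.load(open("w2.pkl","rb"));t=pickle.load(open("top.pkl","rb"))
T=np.array([.4871,.1465]);X=np.array([.956,.293]);Y=np.array([.293,-.956])
for z in(.2001,.2601):
  print([proj(c,[*(T+a*.04*X+b*.015*Y),z]).round(1).tolist() for a in(1,-1) for b in(1,-1)])
g=cv2.cvtColor(c["color"],6).astype(int)
for r in(105,130,155): print(r,g[r,190:300:1].tolist())
P=lambda u,z:onplane(c,u,z).round(4)
print("fence face",P((226,97),.044),P((227,166),.044),"jaw",P((283,97),.044),P((282,167),.044))
print("plate",[P(u,.012).tolist() for u in((195,87),(437,87),(425,172),(201,172))])
print("ball",P((421,140),.094),tri(c,(421,140),t,(256.2,199.5)))
E
```

```text
[[307.3, 177.3], [251.4, 177.3], [303.9, 305.5], [254.8, 305.5]]
[[320.4, 213.7], [239.1, 213.7], [313.5, 384.3], [245.9, 384.3]]
105 [160, 159, 160, 162, 157, 118, 118, 166, 169, 170, 170, 170, 170, 171, 171, 170, 169, 170, 169, 172, 173, 173, 172, 170, 171, 172, 171, 169, 171, 172, 170, 173, 171, 154, 69, 54, 51, 57, 93, 138, 141, 139, 139, 138, 139, 139, 140, 138, 139, 138, 139, 137, 137, 138, 139, 140, 137, 139, 139, 140, 139, 137, 138, 140, 138, 138, 138, 138, 140, 140, 140, 140, 141, 139, 139, 140, 140, 138, 139, 140, 139, 139, 140, 138, 138, 141, 140, 141, 137, 114, 91, 83, 102, 170, 173, 171, 172, 172, 172, 153, 59, 30, 34, 30, 33, 49, 83, 36, 47, 81]
130 [156, 156, 158, 156, 158, 157, 152, 119, 129, 170, 173, 171, 170, 170, 171, 170, 171, 170, 170, 170, 171, 172, 170, 170, 171, 171, 171, 171, 171, 172, 171, 170, 171, 171, 153, 64, 50, 50, 60, 94, 137, 138, 137, 137, 137, 139, 139, 138, 140, 136, 139, 137, 138, 139, 138, 137, 140, 136, 136, 136, 139, 137, 139, 137, 136, 140, 137, 137, 138, 136, 137, 137, 136, 135, 137, 136, 139, 138, 139, 139, 138, 138, 140, 140, 140, 140, 14
[... 226 characters left out ...]
, 171, 170, 171, 171, 170, 171, 172, 170, 170, 170, 172, 157, 69, 48, 49, 60, 94, 137, 136, 136, 138, 136, 137, 133, 94, 91, 88, 90, 85, 86, 88, 87, 89, 90, 90, 88, 87, 87, 90, 89, 87, 91, 87, 90, 88, 88, 87, 90, 91, 88, 90, 89, 89, 91, 89, 95, 124, 138, 138, 136, 138, 137, 137, 130, 96, 90, 87, 95, 128, 171, 171, 171, 173, 173, 161, 61, 30, 35, 32, 31, 43, 63, 31, 48, 80, 79]
fence face [0.5502 0.2177 0.044 ] [0.4871 0.2007 0.044 ] jaw [0.5657 0.1667 0.044 ] [0.5022 0.148  0.044 ]
plate [[0.549, 0.2547, 0.012], [0.6208, 0.0194, 0.012], [0.5368, -0.006, 0.012], [0.465, 0.2293, 0.012]]
ball [0.5666 0.0481 0.094 ] (array([0.56632891, 0.04745658, 0.09216814]), np.float64(0.0007038428090397203))
```

```bash
python3 -c "
from h import *
go((.5255,.184,.16,-73),(.5255,.184,.06,-73),(.5255,.184,.049,-73))"
```

```text
[47.7, -25.3, 77.1] [0.0, -0.0, -0.1]
[47.7, -25.3, 177.1] [0.0, -0.0, -0.1]
[47.7, -25.3, 188.1] [0.0, -0.0, -0.1]
```

Call:
arm_command(linear=[[30,-15,0],[48,-25,30],[48,-25,70],[48,-25,110],[48,-25,130],[48,-25,130],[48,-25,130]], dr=[[0,0,0],[0,0,0],[0,0,0],[0,0,0],[0,0,0],[0,0,0],[0,0,0]], hand=[0.5,0.5,0.5,0.5,0.5,0.5,0.5])

```text
clock: 7.0
tool_pos: [0.5266, 0.1837, 0.1074]
tcp_rot: [[0.957, 0.29, 0.0], [0.29, -0.957, -0.0], [0.0, 0.001, -1.0]]
wrist_force: [-0.1, 0.6, -1.8]
gripper_width: 0.337
finger_force: 60.3
```

```bash
python3 -c "
from h import *
s=env.get_state();print(s['wrist_force'],s['ft_torque'])
go((.5255,.184,.06,-73),(.5255,.184,.049,-73))"
```

```text
[-0.10073823  0.60665109 -1.79581148] [-0.0041501  -0.00351244  0.0014923 ]
[-1.0, -0.6, 47.4] [0.0, -0.0, -0.1]
[-1.0, -0.6, 58.4] [0.0, -0.0, -0.1]
```

Call:
arm_command(linear=[[-1,-1,20],[-1,-1,40],[-1,-1,50],[-1,-1,54],[-1,-1,57],[-1,-1,58],[-1,-1,58]], dr=[[0,0,0],[0,0,0],[0,0,0],[0,0,0],[0,0,0],[0,0,0],[0,0,0]], hand=[0.5,0.5,0.5,0.5,0.5,0.5,0.5])

```text
clock: 7.7
tool_pos: [0.525, 0.1864, 0.0493]
tcp_rot: [[0.956, 0.293, 0.001], [0.293, -0.956, 0.0], [0.001, -0.0, -1.0]]
wrist_force: [0.1, -0.1, -2.0]
gripper_width: 0.34
finger_force: 60.4
```

Call:
arm_command(linear=[[0,1,1],[0,1,1.5],[0,1,2],[0,1,2]], dr=[[0,0,0],[0,0,0],[0,0,0],[0,0,0]], hand=[0.5,0.5,0.5,0.5])

```text
clock: 8.1
tool_pos: [0.5251, 0.1862, 0.0488]
tcp_rot: [[0.956, 0.293, 0.001], [0.293, -0.956, 0.003], [0.002, -0.003, -1.0]]
wrist_force: [-5.4, 2.2, 23.4]
gripper_width: 0.338
finger_force: 63.6
```

Call:
arm_command(linear=[[0,0,-1.5],[0,0,-1.5],[0,0,-1.5],[0,0,-1.5],[0,0,-1.5],[0,0,-1.5],[0,0,-1.5],[0,0,-1.5]], dr=[[0,0,0],[0,0,0],[0,0,0],[0,0,0],[0,0,0],[0,0,0],[0,0,0],[0,0,0]], hand=[0.5,0.5,0.2,-0.1,-0.4,-0.4,-0.4,-0.4])

```text
clock: 8.9
tool_pos: [0.525, 0.1853, 0.0482]
tcp_rot: [[0.956, 0.293, -0.0], [0.293, -0.956, -0.0], [-0.0, 0.0, -1.0]]
wrist_force: [-0.3, -0.3, -0.3]
gripper_width: 0.703
finger_force: 0.0
```

Call:
arm_command(linear=[[0,0,-10],[0,0,-30],[0,0,-60],[0,0,-100],[0,0,-130],[0,0,-130],[0,0,-130],[0,0,-130]], dr=[[0,0,0],[0,0,0],[0,0,0],[0,0,0],[0,0,0],[0,0,0],[0,0,0],[0,0,0]], hand=[-0.4,-0.4,-0.4,-0.4,-0.4,-0.4,-0.6,-0.6])

```text
clock: 9.7
tool_pos: [0.5243, 0.1854, 0.1777]
tcp_rot: [[0.956, 0.293, -0.001], [0.293, -0.956, -0.0], [-0.001, -0.0, -1.0]]
wrist_force: [-0.7, -0.2, -0.4]
gripper_width: 0.802
finger_force: 0.0
```

```bash
python3 - <<'E'
from h import *
import pickle
c,s=wcam(); pickle.dump(c,open("w3.pkl","wb"))
print(s["tool_pos"],s["q"],s["wrist_force"],s["ft_torque"])
cv2.imwrite("pics/w3.png",np.clip(c["color"]*1.5,0,255).astype(np.uint8))
go((.5664,.048,.18,-13),(.5664,.048,.072,-13))
E
```

```text
[0.52430581 0.18541276 0.1777371 ] [-0.94686723  0.57848841  0.76329159  2.07068466 -0.60538643  0.72663247
 -1.06671016] [-0.71228937 -0.20719781 -0.36856294] [ 0.00077434 -0.03472324  0.03997279]
[-0.0, 143.6, -2.5] [-0.0, 0.1, -59.9]
[0.2, 143.6, 105.5] [-0.0, 0.1, -59.9]
```

View pics/w3.png

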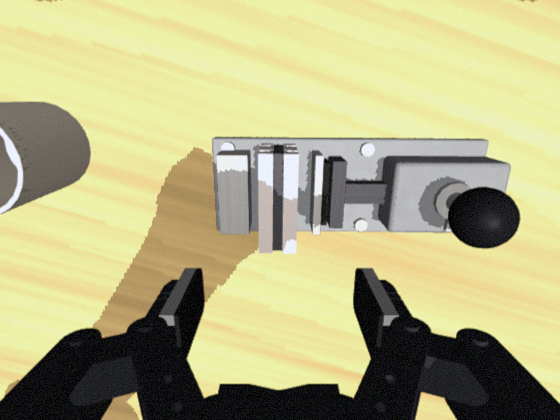

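The profile stands upright between the fence and jaw. Its top face covers cols 258-297, rows 150-252. The jaw face is at col 314 and the ball is at (484,217). Next I'll refine the ball's position and check the profile's.

```bash
python3 - <<'E'
from h import *
import pickle
c=pickle.load(open("w3.pkl","rb"));t=pickle.load(open("top.pkl","rb"));w2=pickle.load(open("w2.pkl","rb"))
def ball(c,x0,y0):
    g=cv2.cvtColor(c["color"],6)[y0-50:y0+50,x0-50:x0+50]
    m=cv2.morphologyEx((g<35).astype(np.uint8),2,np.ones((5,5)))
    k=max(cv2.findContours(m,0,2)[0],key=cv2.contourArea); (u,v),r=cv2.minEnclosingCircle(k);return (u+x0-50,v+y0-50),r
b,r=ball(c,484,217);b2,r2=ball(w2,421,140);print(b,r,b2,r2)
print(onplane(c,b,.094),onplane(w2,b2,.094),tri(c,b,w2,b2),tri(c,b,t,(256.2,199.5)))
O=np.array([.5414,.129]);a=np.radians(17);X=np.array([np.cos(a),np.sin(a)]);Y=np.array([-X[1],X[0]])
f=lambda u,z:((onplane(c,u,z)[:2]-O)@np.stack([X,Y],1)*1e3).round(1)
print("prof",[f(u,.072) for u in((258,150),(298,150),(297,252),(259,252))])
print("fence",f((248,155),.044),f((248,230),.044),"jaw",f((313.5,155),.044),f((313.5,232),.044))
go((.5664,.048,.18,50),(.5664,.048,.071,50))
E
```

```text
(483.1175765991211, 216.8847999572754) 35.255577087402344 (420.61111068725586, 139.44444274902344) 28.27482032775879
[0.56710579 0.04839373 0.094     ] [0.56694651 0.04856457 0.094     ] (array([0.56703784, 0.04856092, 0.09413686]), np.float64(0.00021757150168637374)) (array([0.56642912, 0.04739133, 0.09221382]), np.float64(0.0009543729058838674))
prof [array([44.5, 74.3]), array([44.5, 45.3]), array([-36.8,  44.6]), array([-36.8,  75. ])]
fence [36.3 84.2] [-29.1  86. ] jaw [36.4 31.1] [-30.9  28.8]
[-0.0, 143.6, -2.5] [-0.1, 0.1, -122.9]
[0.2, 143.6, 106.5] [-0.1, 0.1, -122.9]
```

Call:
arm_command(linear=[[0,48,-2],[0,96,-2],[0,143,-2],[0,143,-2],[0,143,-2],[0,143,-2],[0,143,-2],[0,143,-2],[0,143,-2],[0,143,-2]], dr=[[0,0,-8],[0,0,-16],[0,0,-25],[0,0,-33],[0,0,-42],[0,0,-50],[0,0,-59],[0,0,-67],[0,0,-76],[0,0,-84]], hand=[-0.6,-0.6,-0.6,-0.6,-0.6,-0.6,-0.6,-0.6,-0.6,-0.6])

```text
clock: 10.75
tool_pos: [0.5663, 0.0483, 0.1792]
tcp_rot: [[-0.197, 0.98, -0.002], [0.98, 0.197, -0.0], [0.0, -0.002, -1.0]]
wrist_force: [-0.3, -0.5, 0.3]
gripper_width: 0.799
finger_force: 0.0
```

```bash
python3 -c "
from h import *
print(env.get_state()['q'])
go((.567,.0484,.16,50))"
```

```text
[-0.39219004  0.49412255  0.29745068  2.02483803 -0.22988495  0.65605722
  0.25355926]
[-0.1, 0.8, 19.2] [-0.1, -0.0, -38.6]
```

Call:
arm_command(linear=[[0,1,10],[0,1,20],[0,1,20],[0,1,20],[0,1,20],[0,1,20],[0,1,20],[0,1,20],[0,1,20]], dr=[[0,0,-8],[0,0,-16],[0,0,-24],[0,0,-32],[0,0,-40],[0,0,-48],[0,0,-49],[0,0,-49],[0,0,-49]], hand=[-0.6,-0.6,-0.6,-0.6,-0.6,-0.6,-0.6,-0.6,-0.6])

```text
clock: 11.65
tool_pos: [0.5676, 0.0486, 0.1598]
tcp_rot: [[-0.865, 0.502, -0.001], [0.502, 0.865, -0.0], [0.001, -0.0, -1.0]]
wrist_force: [0.0, -0.3, 0.4]
gripper_width: 0.797
finger_force: 0.0
```

```bash
python3 -c "
from h import *
print(env.get_state()['q'])
go((.567,.0484,.071,60))"
```

```text
[-0.21026146  0.50720993  0.03603561  2.02705719 -0.03076436  0.60863558
  0.89119503]
[0.4, -0.5, 88.8] [-0.0, -0.0, -0.1]
```

Call:
arm_command(linear=[[0,0,30],[0,0,60],[0,0,80],[0,0,89],[0,0,89],[0,0,89],[0,0,89]], dr=[[0,0,0],[0,0,0],[0,0,0],[0,0,0],[0,0,0],[0,0,0],[0,0,0]], hand=[-0.6,-0.6,-0.6,-0.6,-0.6,-0.6,-0.6])

```text
clock: 12.35
tool_pos: [0.5685, 0.0489, 0.0723]
tcp_rot: [[-0.866, 0.5, 0.002], [0.5, 0.866, 0.0], [-0.001, 0.001, -1.0]]
wrist_force: [0.3, 0.6, 0.0]
gripper_width: 0.799
finger_force: 0.0
```

Call:
arm_command(linear=[[0,0,0],[0,0,0],[0,0,0],[0,0,0],[0,0,0],[0,0,0]], dr=[[0,0,0],[0,0,0],[0,0,0],[0,0,0],[0,0,0],[0,0,0]], hand=[0.5,0.5,0.5,0.5,0.5,0.5])

```text
clock: 12.95
tool_pos: [0.5675, 0.0475, 0.0725]
tcp_rot: [[-0.866, 0.5, -0.0], [0.5, 0.866, -0.001], [-0.001, -0.001, -1.0]]
wrist_force: [-3.9, -3.6, 11.1]
gripper_width: 0.487
finger_force: 58.9
```

```bash
python3 -c "
from h import *
s=env.get_state();print(s['wrist_force'],s['ft_torque'],s['gripper_width'],s['tool_pos'])"
```

```text
[-3.91223509 -3.58541724 11.13130066] [-0.95270517  0.86592625  0.1171334 ] 0.48738900906277194 [0.56745734 0.04751544 0.07251909]
```

Call:
arm_command(linear=[[0,0,0],[0,0,0],[0,0,4],[0,0,4],[0,0,4],[0,0,4],[0,0,4],[0,0,4],[0,0,4]], dr=[[0,0,0],[0,0,0],[0,0,0],[0,0,0],[0,0,0],[0,0,0],[0,0,0],[0,0,0],[0,0,0]], hand=[-0.5,-0.5,-0.5,-0.5,0.5,0.5,0.5,0.5,0.5])

```text
clock: 13.85
tool_pos: [0.5671, 0.0478, 0.0674]
tcp_rot: [[-0.866, 0.5, -0.001], [0.5, 0.866, -0.001], [0.001, -0.001, -1.0]]
wrist_force: [-3.2, -4.3, 4.8]
gripper_width: 0.49
finger_force: 60.0
```

```bash
python3 -c "
from h import *
s=env.get_state();print(s['wrist_force'],s['ft_torque'],s['gripper_width'],s['tool_pos'])"
```

```text
[-3.2228629  -4.26734102  4.83863667] [-0.63487013  0.55719138  0.04927663] 0.49026970162392475 [0.56707997 0.04780415 0.06735997]
```

Call:
arm_command(linear=[[0,-1.5,0],[0,-1.5,0],[0,-1.5,0],[0,-1.5,0],[0,-1.5,0],[0,-1.5,0],[0,-1.5,0],[0,-1.5,0],[0,-1.5,0],[0,-1.5,0]], dr=[[0,0,5],[0,0,10],[0,0,16],[0,0,22],[0,0,28],[0,0,34],[0,0,40],[0,0,46],[0,0,52],[0,0,58]], hand=[0.5,0.5,0.5,0.5,0.5,0.5,0.5,0.5,0.5,0.5])

```text
clock: 14.85
tool_pos: [0.5671, 0.0477, 0.0674]
tcp_rot: [[-0.033, 0.999, 0.0], [0.999, 0.033, 0.0], [0.0, 0.0, -1.0]]
wrist_force: [-1.9, -0.9, 2.9]
gripper_width: 0.493
finger_force: 60.6
```

```bash
cat > st.py <<'E'
from h import *
s=env.get_state();R=np.array(s['tcp_rot']);print('t',round(s['clock'],2),'F',np.round(s['wrist_force'],1),'M',np.round(s['ft_torque'],3),'w',round(s['gripper_width'],3),'p',np.round(s['tool_pos'],4),'yaw',np.degrees(np.arctan2(R[1,1],R[0,1])).round(2),'q7',s['q'][6].round(2), 'jv7',s['joint_velocities'][6].round(3),'e7',s['joint_efforts'][6].round(3))
E
python3 st.py
```

```text
t 14.85 F [-1.9 -0.9  2.9] M [-0.229  0.115  0.322] w 0.493 p [0.5671 0.0477 0.0674] yaw 1.87 q7 0.27 jv7 -0.652 e7 0.767
```

Call:
arm_command(linear=[[0,0,0],[0,0,0],[0,0,0],[0,0,0],[0,0,0],[0,0,0],[0,0,0],[0,0,0],[0,0,0],[0,0,0]], dr=[[0,0,4],[0,0,8],[0,0,12],[0,0,16],[0,0,20],[0,0,24],[0,0,28],[0,0,32],[0,0,36],[0,0,40]], hand=[0.5,0.5,0.5,0.5,0.5,0.5,0.5,0.5,0.5,0.5])

```text
clock: 15.85
tool_pos: [0.567, 0.0477, 0.0673]
tcp_rot: [[0.616, 0.788, 0.0], [0.788, -0.616, -0.0], [0.0, 0.0, -1.0]]
wrist_force: [-2.6, -1.7, 3.7]
gripper_width: 0.485
finger_force: 60.6
```

```bash
python3 st.py
```

```text
t 15.85 F [-2.6 -1.7  3.7] M [-0.274  0.23   0.348] w 0.485 p [0.567  0.0477 0.0673] yaw -38.04 q7 -0.18 jv7 -0.459 e7 0.44
```

Call:
arm_command(linear=[[0,0,0],[0,0,0],[0,0,0],[0,0,0],[0,0,0],[0,0,0]], dr=[[0,0,1.5],[0,0,3],[0,0,4.5],[0,0,6],[0,0,7.5],[0,0,9]], hand=[0.5,0.5,0.5,0.5,0.5,0.5])

```text
clock: 16.45
tool_pos: [0.5671, 0.0477, 0.0673]
tcp_rot: [[0.731, 0.682, 0.0], [0.682, -0.731, 0.0], [0.0, -0.0, -1.0]]
wrist_force: [-2.2, 0.1, 5.0]
gripper_width: 0.493
finger_force: 60.7
```

```bash
python3 st.py
```

```text
t 16.45 F [-2.2  0.1  5. ] M [-0.271  0.315  0.323] w 0.493 p [0.5671 0.0477 0.0673] yaw -47.0 q7 -0.29 jv7 -0.175 e7 -0.026
```

Call:
arm_command(linear=[[0,0,0],[0,0,0],[0,0,0],[0,0,0],[0,0,0],[0,0,0]], dr=[[0,0,1.5],[0,0,3],[0,0,4.5],[0,0,6],[0,0,7.5],[0,0,9]], hand=[0.5,0.5,0.5,0.5,0.5,0.5])

```text
clock: 17.05
tool_pos: [0.5671, 0.0477, 0.0674]
tcp_rot: [[0.829, 0.559, 0.0], [0.559, -0.829, 0.0], [0.0, -0.0, -1.0]]
wrist_force: [-2.6, 0.2, 5.3]
gripper_width: 0.487
finger_force: 60.7
```

```bash
python3 st.py
```

```text
t 17.05 F [-2.6  0.2  5.3] M [-0.248  0.313  0.284] w 0.487 p [0.5671 0.0477 0.0674] yaw -56.0 q7 -0.39 jv7 -0.178 e7 -0.02
```

Call:
arm_command(linear=[[0,0,0],[0,0,0],[0,0,0]], dr=[[0,0,1.5],[0,0,3],[0,0,4.5]], hand=[0.5,0.5,0.5])

```text
clock: 17.35
tool_pos: [0.5671, 0.0476, 0.0673]
tcp_rot: [[0.87, 0.492, 0.0], [0.492, -0.87, 0.0], [0.0, -0.0, -1.0]]
wrist_force: [-2.6, -0.3, 5.9]
gripper_width: 0.49
finger_force: 60.7
```

```bash
python3 st.py; python3 -c "
from h import *
c,s=wcam();cv2.imwrite('pics/w4.png',np.clip(c['color']*1.5,0,255).astype(np.uint8))"
```

```text
t 17.35 F [-2.6 -0.3  5.9] M [-0.202  0.358  0.318] w 0.49 p [0.5671 0.0476 0.0673] yaw -60.5 q7 -0.45 jv7 -0.18 e7 -0.017
```

View pics/w4.png

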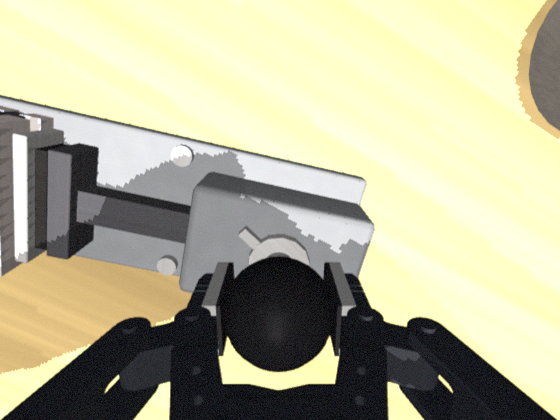

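The gripper holds the ball at its middle. At the left edge the jaw is now close to, or touching, the profile. I'll continue in small steps, watching the torque while it turns.

Call:
arm_command(linear=[[0,0,0],[0,0,0],[0,0,0]], dr=[[0,0,1.5],[0,0,3],[0,0,4.5]], hand=[0.5,0.5,0.5])

```text
clock: 17.7
tool_pos: [0.5671, 0.0477, 0.0674]
tcp_rot: [[0.906, 0.423, 0.0], [0.423, -0.906, 0.0], [0.0, -0.0, -1.0]]
wrist_force: [-3.2, -0.1, 5.2]
gripper_width: 0.485
finger_force: 60.7
```

```bash
python3 st.py
```

```text
t 17.7 F [-3.2 -0.1  5.2] M [-0.199  0.371  0.303] w 0.485 p [0.5671 0.0477 0.0674] yaw -65.0 q7 -0.5 jv7 -0.182 e7 -0.039
```

Call:
arm_command(linear=[[0,0,0],[0,0,0]], dr=[[0,0,1.5],[0,0,3]], hand=[0.5,0.5])

```text
clock: 17.9
tool_pos: [0.5671, 0.0477, 0.0673]
tcp_rot: [[0.927, 0.375, -0.0], [0.375, -0.927, 0.0], [0.0, -0.0, -1.0]]
wrist_force: [-1.7, -0.1, 6.4]
gripper_width: 0.492
finger_force: 60.8
```

```bash
python3 st.py
```

```text
t 17.9 F [-1.7 -0.1  6.4] M [-0.23   0.362  0.408] w 0.492 p [0.5671 0.0477 0.0673] yaw -67.99 q7 -0.54 jv7 -0.184 e7 -0.074
```

Call:
arm_command(linear=[[0,0,0],[0,0,0]], dr=[[0,0,1.5],[0,0,3]], hand=[0.5,0.5])

```text
clock: 18.1
tool_pos: [0.5671, 0.0476, 0.0674]
tcp_rot: [[0.945, 0.326, -0.0], [0.326, -0.945, 0.0], [0.0, -0.0, -1.0]]
wrist_force: [-2.3, 0.6, 5.0]
gripper_width: 0.489
finger_force: 60.8
```

```bash
python3 st.py
```

```text
t 18.1 F [-2.3  0.6  5. ] M [-0.234  0.388  0.408] w 0.489 p [0.5671 0.0476 0.0674] yaw -70.99 q7 -0.58 jv7 -0.186 e7 -0.109
```

Call:
arm_command(linear=[[0,0,0],[0,0,0]], dr=[[0,0,1.5],[0,0,3]], hand=[0.5,0.5])

```text
clock: 18.3
tool_pos: [0.5671, 0.0476, 0.0674]
tcp_rot: [[0.961, 0.276, -0.0], [0.276, -0.961, 0.0], [0.0, -0.0, -1.0]]
wrist_force: [-3.0, 0.4, 6.5]
gripper_width: 0.489
finger_force: 60.8
```

```bash
python3 st.py
```

```text
t 18.3 F [-3.   0.4  6.5] M [-0.201  0.419  0.495] w 0.489 p [0.5671 0.0476 0.0674] yaw -73.98 q7 -0.62 jv7 -0.185 e7 -0.143
```

Call:
arm_command(linear=[[0,0,0],[0,0,0]], dr=[[0,0,1.5],[0,0,3]], hand=[0.5,0.5])

```text
clock: 18.5
tool_pos: [0.5671, 0.0477, 0.0673]
tcp_rot: [[0.974, 0.225, -0.0], [0.225, -0.974, 0.0], [-0.0, -0.0, -1.0]]
wrist_force: [-3.6, 1.2, 6.0]
gripper_width: 0.492
finger_force: 60.8
```

```bash
python3 st.py
```

```text
t 18.5 F [-3.6  1.2  6. ] M [-0.173  0.436  0.478] w 0.492 p [0.5671 0.0477 0.0673] yaw -76.97 q7 -0.65 jv7 -0.187 e7 -0.177
```

Call:
arm_command(linear=[[0,0,0],[0,0,0],[0,0,0]], dr=[[0,0,0],[0,0,0],[0,0,0]], hand=[0.5,0.5,0.5])

```text
clock: 18.8
tool_pos: [0.5671, 0.0476, 0.0674]
tcp_rot: [[0.974, 0.226, 0.0], [0.226, -0.974, 0.0], [0.0, -0.0, -1.0]]
wrist_force: [-2.8, 1.2, 5.2]
gripper_width: 0.492
finger_force: 60.8
```

```bash
python3 st.py
```

```text
t 18.8 F [-2.8  1.2  5.2] M [-0.198  0.431  0.204] w 0.492 p [0.5671 0.0476 0.0674] yaw -76.96 q7 -0.65 jv7 -0.002 e7 -0.187
```

Call:
arm_command(linear=[[0,0,0],[0,0,0],[0,0,0],[0,0,0],[0,0,-20],[0,0,-60],[0,0,-100],[0,0,-130],[0,0,-130],[0,0,-130]], dr=[[0,0,0],[0,0,0],[0,0,0],[0,0,0],[0,0,0],[0,0,0],[0,0,0],[0,0,0],[0,0,0],[0,0,0]], hand=[-0.6,-0.6,-0.6,-0.6,-0.6,-0.6,-0.6,-0.6,-0.6,-0.6])

```text
clock: 19.8
tool_pos: [0.5672, 0.0479, 0.1975]
tcp_rot: [[0.974, 0.226, 0.001], [0.226, -0.974, 0.001], [0.001, -0.001, -1.0]]
wrist_force: [-0.2, 1.0, -0.7]
gripper_width: 0.804
finger_force: 0.0
```

Call:
arm_command(linear=[[-40,-40,-10],[-40,-90,-20],[-40,-90,-20],[-40,-90,-20],[-40,-90,-20]], dr=[[0,0,0],[0,0,0],[0,0,0],[0,0,0],[0,0,0]], hand=[-0.6,-0.6,-0.6,-0.6,-0.6])

```text
clock: 20.3
tool_pos: [0.5079, 0.1255, 0.2166]
tcp_rot: [[0.974, 0.226, -0.0], [0.226, -0.974, -0.001], [-0.001, 0.001, -1.0]]
wrist_force: [0.0, -1.2, 0.6]
gripper_width: 0.801
finger_force: 0.0
```

```bash
python3 st.py; python3 -c "
from h import *
c,s=wcam();cv2.imwrite('pics/w5.png',np.clip(c['color']*1.5,0,255).astype(np.uint8))"
```

```text
t 20.3 F [ 0.  -1.2  0.6] M [-0.038 -0.005  0.02 ] w 0.801 p [0.5079 0.1255 0.2166] yaw -76.95 q7 -1.0 jv7 -0.002 e7 -0.031
```

View pics/w5.png

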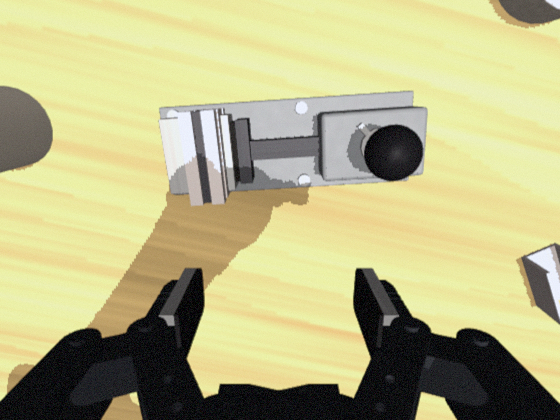

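The profile (about (208,155)) is clamped upright between the jaw and the fence, parallel to both, and the gripper is clear. The torque and the turn past contact both put the clamping force at about 14 N, so I'm handing in.

```bash
python3 -c "
from bench import env
print(env.hand_in())"
```

```text
the job is handed in; nothing more can be done
None
```

The job is handed in after about 20 s of the 67 s: the profile stands upright in the clamp's mouth, clamped against the fence at an estimated 14 N (from knob torque and turn past contact, not measured directly), and the arm is clear; I never touched a bystander.

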